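# Zero the hand grain mill, back it off five clicks and fit its crank

### The job

Set the hand mill for the next grinding: turn its knurled adjusting dial clockwise until you feel the burrs just meet, without jamming them together, then back it off five clicks. Then fit the loose crank on the spindle's square, slid fully home without forcing it, and leave everything else on the counter where it is.

Things in the scene. Friction and masses are not known exactly. Their poses are not given: they have to be found in the camera images.
- mill: hand grain mill bolted to the counter: round grey pedestal (flange 150 mm across), chute at the front (-x, to 95 mm from the axis), open steel hopper (144 mm across, rim 146 mm high). A bridge 16 mm wide (top at 150 mm) crosses it along x with a boss 36 mm across (top at 158 mm), then the dial (160 to 184 mm), then the spindle (to 212.5 mm). Origin: centre of the underside; z up, the axis of dial and spindle
- dial_grip (a point): centre of the adjusting dial, on its axis, 172 mm above the counter; does not turn with it. The dial is a round knurled steel drum, 43 mm across, 24 mm high (12 mm above and below this point), gripped on its sides in any direction. Clockwise from above closes the burrs. It clicks 18 times a turn (20 degrees a click; about 0.1 N m to pass one) and springs into the nearest click when let go
- burr_lower (a point): top of the lower burr, on the axis, fixed inside the housing 85 mm above the counter. The dial's clockwise end is where the burrs meet, 0.05 rad past a click position; that position is the zero from which clicks are counted. Beyond it the dial does not stop dead: resistance grows by 2 N m per further rad; 0.3 N m is a firm touch, 0.6 N m jams the burrs
- burr_upper (a point): bottom of the upper burr, on the axis, hidden in the housing; level with burr_lower where the burrs meet. The dial's thread lifts it 0.125 mm a click: too little to be read from measured poses. At the start the dial is 3 to 6 clicks open; it can open to about 10
- spindle_seat (a point): on the axis, on top of the round shoulder (18 mm across) below the spindle's square, 189 mm above the counter; the crank's underside rests here. The square is 10 mm wide for 20 mm above this point, then 7.5 mm wide for 3.5 mm more. x and y are square to its flats and turn with the spindle, which turns stiffly (0.12 N m), independently of the dial
- crank: the mill's loose crank (0.14 to 0.28 kg), flat on the counter: upright square steel hub 26 x 26 x 26 mm with a square hole 11.5 mm wide right through; a flat bar 18 mm wide, 7 mm thick runs from the hub's foot along +x to an upright wooden knob, 26 mm across, 60 mm high, at x = 128 mm. Centre of mass about 32 mm from the hole. Origin: centre of the hole at the underside; z up
- crank_bore (a point): centre of the crank's square hole at the hub's underside (the crank's origin), its x along the bar; the hub's top is 26 mm above. The crank may sit on the spindle in any of the four directions
- bowl: small steel catch bowl, 90 mm across and 38 mm high, on the counter under the mill's chute (origin: centre of its underside); leave it there
- brush: wooden-handled cleaning brush, 185 mm long, lying on the counter; not wanted (origin: in its handle's line, on the underside)
- jar_a: sealed preserve jar, 82 mm across, 125 mm high; leave it
- jar_b: sealed preserve jar, 82 mm across, 125 mm high; leave it
- funnel: wide-mouth jar funnel, 120 mm across, 85 mm high; leave it
- band: jar screw band, a ring 80 mm across and 17 mm high; leave it
- tin: food tin, 74 mm across, 100 mm high; leave it

How it is judged (in metres and radians):
On the way, in this order (a step that is already met when the one before it is completed fails the run):
1. the dial has been turned clockwise until the burrs meet (z of burr_upper in the frame of burr_lower below 1e-05 m), for 0.1 s.
2. then the dial has been backed off five clicks, the crank not yet on the spindle (z of burr_upper in the frame of burr_lower between 0.00056875 and 0.0007 m and distance between crank_bore and spindle_seat above 0.05 m), for 0.3 s.
At the end, for the whole second after the job is handed in: the dial rests in the fifth click from where the burrs meet (burr gap 0.57 to 0.70 mm, i.e. 4.55 to 5.6 clicks), and the crank sits at rest on the spindle's square: its bore within 3.5 mm of the spindle's axis, its underside within 3 mm of the shoulder, tilted less than 0.13 rad (z of burr_upper in the frame of burr_lower between 0.00056875 and 0.0007 m and horizontal distance between crank_bore and spindle_seat below 0.0035 m and z of crank_bore in the frame of spindle_seat between -0.003 and 0.003 m and angle between crank's own z axis and vertical below 0.13 rad and linear speed of crank below 0.02 m/s); the robot touches nothing.
It fails at once if the burrs were jammed together (dial turned more than 0.3 rad past the point where they meet, over about 0.6 N m) (z of burr_upper in the frame of burr_lower below -0.000108 m).
It fails at once if the crank was forced: over 40 N between crank and mill (contact force between crank and mill above 40 N).
It fails at once if something else on the counter was displaced by more than 20 mm (distance of any of bowl, brush, jar_a, jar_b, funnel, band, tin from where it was at the start of the episode above 0.02 m).
It also fails if it takes over 67 s, if anything falls off the work surface, if the arm or the gripper's body presses on something with over 40 N, if the wrist force passes 120 N, or if a joint passes its speed limit or range.

### The arm

A 6-joint arm with a two-finger parallel gripper is mounted at the origin on the work surface. World frame = base frame: x ahead of the robot, y to its left, z up, the work surface at z = 0. Lengths are in mm, angles in rad, forces in N, time in s.
With the tool pointing down it reaches from about 275 to 750 mm from the base axis. Payload 10.2 kg.
Tool frame: the origin (TCP) lies where the fingers leave the gripper's body, on its centre line; the fingertips stand 73 mm ahead of it and the grasp point (between the pads) lies 54 mm ahead of it; z points along the fingers, y is the line along which they close (so a half turn about z gives the same grasp; the last joint's range is limited). The gripper opens to 85 mm and grips with 20 to 120 N. Pads are 22 mm wide; open, the fingers measure 114 mm over their backs; the gripper's body (76 mm by 85 mm) begins 54 mm behind the grasp point. The pads swing forward as they close: fully open they stand 13 mm farther back than shut.
Start: joints at [0.913, 0.313, 1.498, -0, 1.331, -0.223], TCP at [221.159, 476.152, 303.894] pointing down, gripper open.
Joint ranges: [-2.94, 2.94], [-0.97, 2.17], [0.19, 2.56], [-1.23, 4.37], [0.02, 3.11], [-2.88, 2.88]. Speed limits (rad/s): [2.39, 2.39, 3.01, 3.14, 3.14, 3.14].

### API

Orientations are given as a unit quaternion [w, x, y, z].
In Python, from rig import ctrl gives the robot as it stands.
- The arm moves only by the shell command python3 -m creep 'ROWS' [OPENING] [FORCE]. ROWS is JSON, a list that holds one entry, the list of rows, each a list of 6 numbers: the shift along the world's x, y, z in units of 25 mm (1.0 is 25 mm), then the turn, a rotation vector about the world's x, y, z in units of 5 degrees (1.0 is 5 degrees). In form: [[[x, y, z, ax, ay, az], ...]]. A call has 1 to 20 rows; each row is the pose to reach, as a shift and turn from the pose commanded when the call began; what a row does not reach only later rows make up. A row lasts 1/12 s, in which the tool goes at most 41.7 mm and 7.16 degrees, less where a joint would pass 70% of its speed; a pose out of reach is approached as far as the arm can. A call with a gripper value outside its range is refused whole. OPENING is the finger opening in mm, from 0 to 85.4, set as the call begins (- or left out, the last holds). The fingers move at their own pace and stop on an object; FORCE is the grip in N (left out, the last holds). Time passes only in rows, so rows that repeat a pose let the fingers close. It gives the time, the measured TCP pose, the force, the opening and the grip force at its end, in the units of the state.
- ctrl.sense(): the state, without advancing time (a new reading comes with each control period).
- ctrl.capture(name): name is "scene" or "top"; returns a dict with "image" (400x640x3 uint8, red, green, blue), "fx", "fy", "cx", "cy" (pixels), "R" (3x3) and "t" (3): a world point X has camera coordinates R X + t. Camera axes: x right, y down, z forward; pixel columns grow to the right and rows downward; lengths in mm; the calibration is good to about 2 mm. A picture is of the moment at which its call begins. There is no depth.
- ctrl.finish_job(): hands the job in; it is judged then, once.
The state is a dict: "time_s": time; "joints": joint angles; "dq": joint speeds; "tau": joint torques, N m; "eef_pos": TCP position; "ee_rot": TCP orientation; "force": force on the tool from outside, world axes, zero at the start; "wrist_torque": the same for the moment, N m; "grip_width": opening from 0.0 (shut) to 1.0 (fully open); "grip_force": force on a finger pad.
Only numpy, scipy, OpenCV 4.12 (cv2) and the standard library are available. Lean on these libraries where they do the work, as an engineer would, in place of code of your own. Each camera call takes 0.05 s, during which the arm holds its last target. There are 200 camera calls.

## Working session

There is one attempt and no reset: what is moved stays moved. The work goes in short steps, Python scripts to look and compute and a shell command to move; the robot and the scene stay as the last step left them, time stands still between calls to the robot, and variables do not carry over. Pictures are saved under pics/ and viewed, at most 10 in all, crops included, and the job is handed in when it is done.

```bash
ls; mkdir -p pics; cat > h.py <<'E'
from rig import ctrl
import numpy as np, cv2
def cap(n,f=None):
    c=ctrl.capture(n)
    if f: cv2.imwrite('pics/'+f,np.ascontiguousarray(c['image'][:,:,::-1]))
    return c
def onplane(c,u,v,z):
    R=np.array(c['R']);t=np.array(c['t'])
    o=-R.T@t; d=R.T@np.array([(u-c['cx'])/c['fx'],(v-c['cy'])/c['fy'],1])
    return o+d*(z-o[2])/d[2]
def proj(c,X):
    p=np.array(c['R'])@np.array(X)+np.array(c['t']); return c['fx']*p[0]/p[2]+c['cx'],c['fy']*p[1]/p[2]+c['cy']
E
python3 - <<'E'
from h import *
for n in('scene','top'):
    c=cap(n,n+'0.png'); R=np.array(c['R']);print(n,c['fx'],c['cx'],c['cy'],(-R.T@np.array(c['t'])).round(0),R.round(2).tolist())
print(ctrl.sense())
E
```

```text
pics
scene 374.20357935137196 314.1600829048289 206.23109650258314 [1032. -600.  626.] [[0.78, 0.62, -0.0], [0.33, -0.42, -0.84], [-0.53, 0.66, -0.54]]
top 390.8988150873311 319.9992604567944 200.12187919029958 [525.  19. 989.] [[0.02, -1.0, 0.01], [-1.0, -0.02, -0.03], [0.03, -0.01, -1.0]]
{'time_s': 0.1, 'joints': array([ 9.12591877e-01,  3.13435300e-01,  1.49835917e+00, -1.10891769e-05,
        1.33095852e+00, -2.23408117e-01]), 'dq': array([-1.50676512e-04, -1.33012808e-03, -2.67338264e-03,  2.27801633e-04,
        2.04317157e-03,  6.75480108e-05]), 'tau': array([ 4.02965583e-03, -4.12896287e+01, -2.60142303e+01, -2.99114333e-05,
        3.03084315e-03,  9.09175412e-06]), 'eef_pos': array([221.07498493, 476.03382232, 303.37186184]), 'ee_rot': array([-2.42669654e-04,  2.15688439e-01,  9.76462063e-01, -5.27007069e-04]), 'force': array([-0.60541  , -0.5807058, -0.1239809]), 'wrist_torque': array([ 0.02340242,  0.02195066, -0.04731931]), 'grip_force': 0.0, 'grip_width': 0.9987819553657589}
```

View pics/scene0.png

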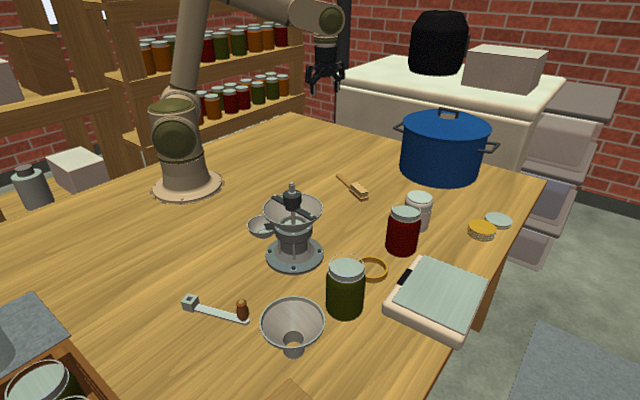

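View pics/top0.png

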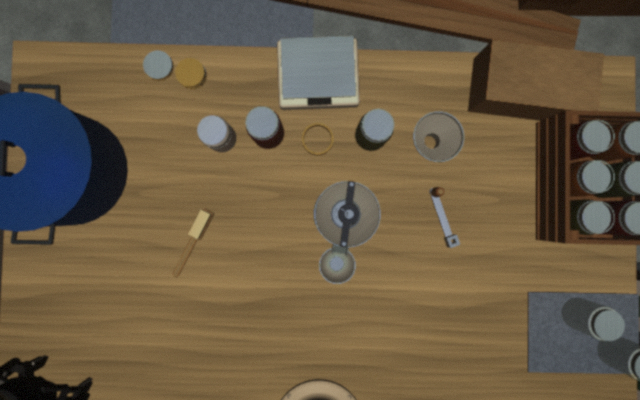

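The top view shows the mill at about (348,214) with its bridge running (351,182)–(344,247), the crank hub at about (452,241) and its knob at (437,192). The bowl is at (337,265) and the brush at (192,240). The scene view agrees: mill (293,210), hub (190,302), knob (242,310). Next I'll zoom in on the mill and crank.

```bash
python3 - <<'E'
from h import *
t=cv2.imread('pics/top0.png'); s=cv2.imread('pics/scene0.png')
def z(im,x,y,w,h): return cv2.resize(im[y:y+h,x:x+w],(400,300),interpolation=cv2.INTER_CUBIC)
a=np.vstack([np.hstack([z(t,328,199,40,30),z(t,420,180,100,75)]),np.hstack([z(s,253,170,80,60),z(s,170,280,100,75)])])
cv2.imwrite('pics/zoom.png',a)
c=ctrl.capture('top')
print('mill dial',onplane(c,348,214,184),'spindle',onplane(c,348,214,212),'hub',onplane(c,452,241,26),'knob',onplane(c,437,191,60))
E
```

```text
mill dial [524.36258072 -47.53331044 184.        ] spindle [524.37208361 -45.23166684 212.        ] hub [ 463.31008242 -318.29697955   26.        ] knob [ 583.74129866 -269.26196668   60.        ]
```

View pics/zoom.png

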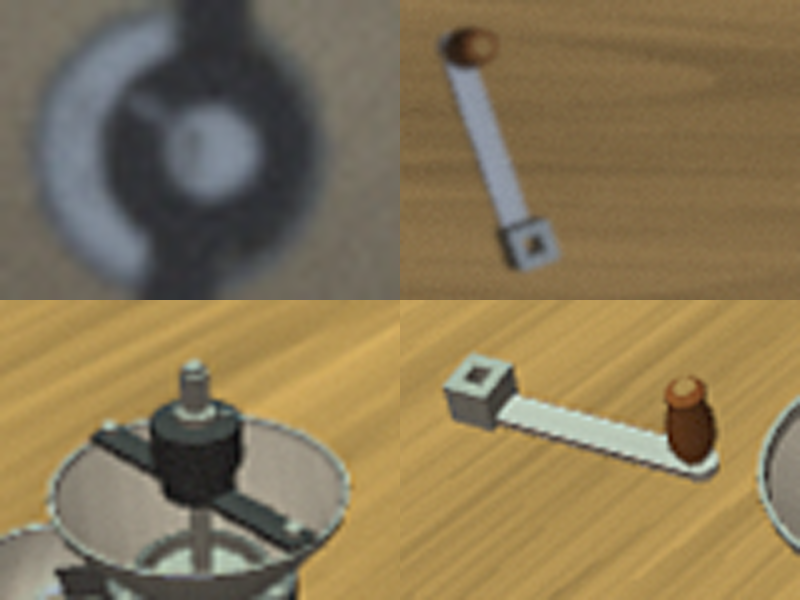

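The zoom shows the dial as a dark disc with a bright index line towards its upper left and the bright shoulder centred at about top-pixel (349.3,214.3). The hub hole is at top (453.5,240.8) and scene (190,299), and the spindle tip is at scene (292,183).

```bash
cat >> h.py <<'E'
def tri(c1,p1,c2,p2):
    A=[];b=[]
    for c,p in((c1,p1),(c2,p2)):
        R=np.array(c['R']);o=-R.T@np.array(c['t']);d=R.T@np.array([(p[0]-c['cx'])/c['fx'],(p[1]-c['cy'])/c['fy'],1]);d/=np.linalg.norm(d)
        P=np.eye(3)-np.outer(d,d);A.append(P);b.append(P@o)
    return np.linalg.lstsq(np.vstack(A),np.hstack(b),rcond=None)[0].round(1)
E
python3 - <<'E'
from h import *
t=ctrl.capture('top');s=ctrl.capture('scene')
print('shoulder top',onplane(t,349.3,214.3,189),'tip from scene',onplane(s,292,183,212),tri(t,(349.3,214.3),s,(292,183)))
print('hub',onplane(t,453.5,240.8,26),onplane(s,190,299,26),tri(t,(453.5,240.8),s,(190,299)))
a=onplane(t,(522-400)/4+420,225/4+180,7);b=onplane(t,(462-400)/4+420,65/4+180,7);print('bar',a,b,np.degrees(np.arctan2(*(b-a)[1::-1])))
print('hub from bar plane knob',onplane(t,441.2,191.4,60),onplane(s,(685-400)/4+170,(387-300)/4+280,60))
E
```

```text
shoulder top [523.80786231 -49.79628717 189.        ] tip from scene [526.95556276 -49.21174523 212.        ] [524.4 -47.5 210.4]
hub [ 463.87856375 -322.00224068   26.        ] [ 466.90015106 -321.97316281   26.        ] [ 464.4 -321.8   24.4]
bar [ 473.93077008 -321.03962177    7.        ] [ 573.77102535 -282.04536375    7.        ] 21.3339506495192
hub from bar plane knob [ 583.0070358  -279.32971706   60.        ] [ 586.02302266 -278.24156548   60.        ]
```

```bash
python3 -m creep '[[[3,-5,0.4,0,0,0],[6,-10,0.4,0,0,0],[12.15,-21,0.4,0,0,0],[12.15,-21,0.4,0,0,0],[12.15,-21,0.4,0,0,0],[12.15,-21,0.4,0,0,0],[12.15,-21,0.4,0,0,0],[12.15,-21,0.4,0,0,0],[12.15,-21,0.4,0,0,0],[12.15,-21,0.4,0,0,0],[12.15,-21,0.4,0,0,0],[12.15,-21,0.4,0,0,0],[12.15,-21,0.4,0,0,0],[12.15,-21,0.4,0,0,0],[12.15,-21,0.4,0,0,0],[12.15,-21,0.4,0,0,0],[12.15,-21,0.4,0,0,0],[12.15,-21,0.4,0,0,0],[12.15,-21,0.4,0,0,0],[12.15,-21,0.4,0,0,0]]]' 85; python3 -c "
from h import *
s=ctrl.sense();print(s['joints'],s['eef_pos'],s['force'],s['wrist_torque'],s['time_s'])"
```

```text
time_s: 1.92
eef_pos: [524.6, -47.8, 314.2]
ee_rot: [0.0, 0.215, 0.977, 0.0]
force: [-0.1, 0.2, -0.2]
grip_width: 0.99
grip_force: 0.0
[-3.13559654e-01  3.09264104e-01  1.47551949e+00  6.03626132e-05
  1.35656441e+00 -1.45104666e+00] [524.60379286 -47.83381775 314.15487347] [-0.14448511  0.20701945 -0.17405482] [-0.01585418 -0.01238453  0.0264608 ] 1.9167
```

```bash
python3 -m creep '[[[0,0,-1,0,0,0],[0,0,-2,0,0,0],[0,0,-2.6,0,0,0],[0,0,-3,0,0,0],[0,0,-3.3,0,0,0],[0,0,-3.3,0,0,0],[0,0,-3.3,0,0,0]]]' 85; python3 -m creep '[[[0,0,0,0,0,0],[0,0,0,0,0,0],[0,0,0,0,0,0],[0,0,0,0,0,0],[0,0,0,0,0,0],[0,0,0,0,0,0],[0,0,0,0,0,0],[0,0,0,0,0,0],[0,0,0,0,0,0],[0,0,0,0,0,0]]]' 38 40;  python3 - <<'E'
from h import *
c=cap('scene'); s=ctrl.sense();print(s['wrist_torque'],s['force'])
im=c['image'][:,:,::-1][110:260,200:400];cv2.imwrite('pics/g1.png',cv2.resize(im,(800,600),interpolation=cv2.INTER_CUBIC))
E
```

```text
time_s: 2.5
eef_pos: [525.1, -48.7, 232.0]
ee_rot: [0.0, 0.216, 0.977, -0.0]
force: [0.2, 0.5, 0.0]
grip_width: 0.997
grip_force: 0.0
time_s: 3.33
eef_pos: [524.7, -49.6, 232.3]
ee_rot: [0.0, 0.216, 0.976, -0.001]
force: [-3.9, -3.4, 6.6]
grip_width: 0.489
grip_force: 40.3
[-0.74378142  0.8270847  -0.03250399] [-4.84561421 -4.1038984   6.53386425]
```

View pics/g1.png

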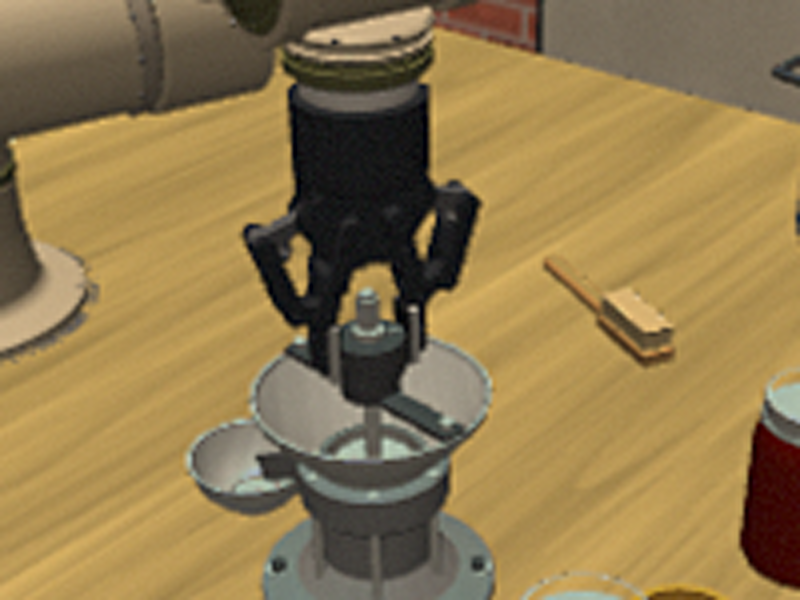

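The fingers have the dial between them, with both pads beside the drum at about (345–415, 360) in the crop. The measured width of 42 mm fits. Now I'll turn clockwise, starting with 48°, which is safe because the dial is at least 3 clicks open.

```bash
cat > st.py <<'E'
from h import *
from scipy.spatial.transform import Rotation as Ro
s=ctrl.sense();q=s['ee_rot'];print('TZ %.3f'%s['wrist_torque'][2],'F',s['force'].round(1),'yaw %.2f'%np.degrees(2*np.arctan2(q[2],q[1])),'j6 %.2f'%s['joints'][5],'pos',s['eef_pos'].round(1),'t',s['time_s'],s['grip_force'])
E
python3 st.py; python3 -m creep '[[[0,0,0,0,0,-1],[0,0,0,0,0,-2],[0,0,0,0,0,-3],[0,0,0,0,0,-4],[0,0,0,0,0,-5],[0,0,0,0,0,-6],[0,0,0,0,0,-7],[0,0,0,0,0,-8],[0,0,0,0,0,-8],[0,0,0,0,0,-8]]]' >/dev/null;python3 st.py;
python3 -m creep '[[[0,0,0,0,0,-0.5],[0,0,0,0,0,-1],[0,0,0,0,0,-1]]]' >/dev/null;python3 st.py;
python3 -m creep '[[[0,0,0,0,0,-0.5],[0,0,0,0,0,-1],[0,0,0,0,0,-1]]]' >/dev/null;python3 st.py
```

```text
TZ -0.033 F [-4.8 -4.1  6.5] yaw 155.09 j6 -1.45 pos [524.7 -49.6 232.4] t 3.3833 40.27871131896973
TZ -0.097 F [-2.5 -2.1  5.1] yaw 115.06 j6 -0.75 pos [525.  -49.4 232.3] t 4.2167 40.2428662776947
TZ 0.010 F [-2.1 -1.9  5.5] yaw 109.96 j6 -0.66 pos [525.  -49.3 232.4] t 4.4667 40.24163603782654
TZ -0.003 F [-1.8 -1.9  5.3] yaw 104.95 j6 -0.58 pos [525.  -49.3 232.3] t 4.7167 40.24545192718506
```

```bash
for i in 1 2; do python3 st.py>/dev/null; done
python3 -m creep '[[[0,0,0,0,0,-0.5],[0,0,0,0,0,-1],[0,0,0,0,0,-1]]]' >/dev/null;python3 st.py;
python3 -m creep '[[[0,0,0,0,0,-0.5],[0,0,0,0,0,-1],[0,0,0,0,0,-1]]]' >/dev/null;python3 st.py;
python3 -m creep '[[[0,0,0,0,0,-0.4],[0,0,0,0,0,-0.8],[0,0,0,0,0,-0.8]]]' >/dev/null;python3 st.py
```

```text
TZ -0.026 F [-1.3 -0.9  5.3] yaw 99.95 j6 -0.49 pos [525.1 -49.3 232.3] t 4.9667 40.25711417198181
TZ 0.012 F [-1.6 -1.7  6.1] yaw 94.98 j6 -0.40 pos [525.1 -49.3 232.3] t 5.2167 40.2958881855011
TZ 0.009 F [ 0.1 -1.7  5.8] yaw 91.02 j6 -0.33 pos [525.2 -49.3 232.3] t 5.4667 40.30474662780762
```

```bash

python3 -m creep '[[[0,0,0,0,0,-0.4],[0,0,0,0,0,-0.8],[0,0,0,0,0,-0.8]]]' >/dev/null;python3 st.py;
python3 -m creep '[[[0,0,0,0,0,-0.4],[0,0,0,0,0,-0.8],[0,0,0,0,0,-0.8]]]' >/dev/null;python3 st.py
python3 - <<'E'
from h import *
c=cap('top');s=cap('scene')
z=lambda c,x,y,w,h:cv2.resize(c['image'][y:y+h,x:x+w,::-1],(400,300),interpolation=cv2.INTER_CUBIC)
cv2.imwrite('pics/g2.png',np.hstack([z(c,318,191,60,45),z(s,263,170,60,45)]))
E
```

```text
TZ 0.141 F [-0.2 -2.6  5.2] yaw 87.04 j6 -0.26 pos [525.2 -49.3 232.3] t 5.7167 40.26859760284424
TZ 0.300 F [-0.6 -2.6  5.8] yaw 83.05 j6 -0.19 pos [525.2 -49.3 232.3] t 5.9667 40.256107449531555
```

View pics/g2.png

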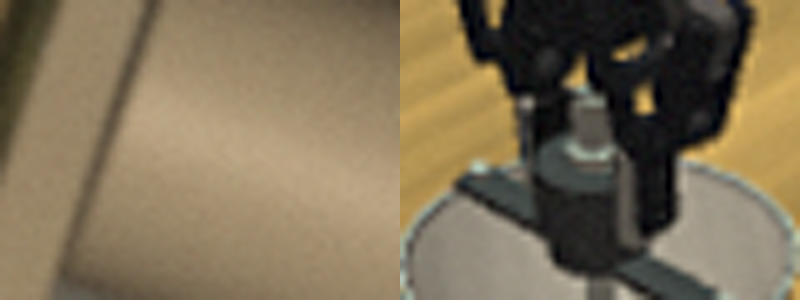

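Torque rose from 0.01 to 0.14 to 0.30 N·m over the last 8°, a slope of about 2 N·m/rad. The burrs therefore meet at about −63°, 3 clicks from the start, and the touch is firm without jamming. The picture shows the pads still on the drum at (575,200) with the spindle clear. Now I'll back off to yaw 195, which is zero (95.1) plus 100°.

```bash

python3 -m creep '[[[0,0,0,0,0,1.2],[0,0,0,0,0,2.4],[0,0,0,0,0,3.6],[0,0,0,0,0,4.8],[0,0,0,0,0,6],[0,0,0,0,0,7.2],[0,0,0,0,0,8.4],[0,0,0,0,0,9.6],[0,0,0,0,0,10.8],[0,0,0,0,0,12],[0,0,0,0,0,13.2],[0,0,0,0,0,14.4],[0,0,0,0,0,15.6],[0,0,0,0,0,16.8],[0,0,0,0,0,18],[0,0,0,0,0,19.2],[0,0,0,0,0,20.4],[0,0,0,0,0,21.6],[0,0,0,0,0,22.4],[0,0,0,0,0,22.4]]]' >/dev/null;python3 st.py;python3 -m creep '[[[0,0,0,0,0,0],[0,0,0,0,0,0],[0,0,0,0,0,0],[0,0,0,0,0,0]]]' >/dev/null;python3 st.py
```

```text
TZ 0.014 F [-4.3 -6.8  7. ] yaw 195.34 j6 -2.15 pos [524.7 -50.  232.3] t 7.7333 40.479299426078796
TZ 0.001 F [-5.4 -6.1  7. ] yaw 195.12 j6 -2.15 pos [524.7 -50.  232.3] t 8.0667 40.4608690738678
```

```bash

python3 -m creep '[[[0,0,0,0,0,0],[0,0,0,0,0,0],[0,0,0,0,0,0],[0,0,0,0,0,0],[0,0,0,0,0,0],[0,0,0,0,0,0],[0,0,1,0,0,0],[0,0,2,0,0,0],[0,0,3.4,0,0,0],[0,0,3.4,0,0,0]]]' 85 >/dev/null;python3 st.py
python3 -m creep '[[[0,-1,0,0,0,-1.4],[0,-2,0,0,0,-2.8],[-0.5,-3,0,0,0,-4.2],[-0.5,-4,0,0,0,-5.6],[-1,-5,0,0,0,-7],[-1,-6,0,0,0,-8.4],[-1.5,-7,0,0,0,-9.8],[-2,-8,0,0,0,-11.2],[-2.4,-9,0,0,0,-12.6],[-2.4,-10,0,0,0,-14],[-2.4,-10.9,0,0,0,-15.4],[-2.4,-10.9,0,0,0,-16.8],[-2.4,-10.9,0,0,0,-18.2],[-2.4,-10.9,0,0,0,-19.6],[-2.4,-10.9,0,0,0,-21],[-2.4,-10.9,0,0,0,-22.4],[-2.4,-10.9,0,0,0,-23.8],[-2.4,-10.9,0,0,0,-25.2],[-2.4,-10.9,0,0,0,-26.6],[-2.4,-10.9,0,0,0,-28]]]' >/dev/null;python3 st.py
python3 - <<'E'
from h import *
c=cap('top');s=cap('scene')
z=lambda c,x,y,w,h:cv2.resize(c['image'][y:y+h,x:x+w,::-1],(400,300),interpolation=cv2.INTER_CUBIC)
cv2.imwrite('pics/g3.png',np.hstack([z(c,328,199,40,30),z(s,273,170,40,30)]))
E
```

```text
TZ -0.008 F [-0.   0.6  1.4] yaw 195.10 j6 -2.15 pos [526.1 -49.1 322.5] t 8.9 0.0
TZ -0.004 F [-0.8 -0.4  1. ] yaw 54.75 j6 -0.20 pos [ 465.  -321.3  316.2] t 10.5667 0.0
```

View pics/g3.png

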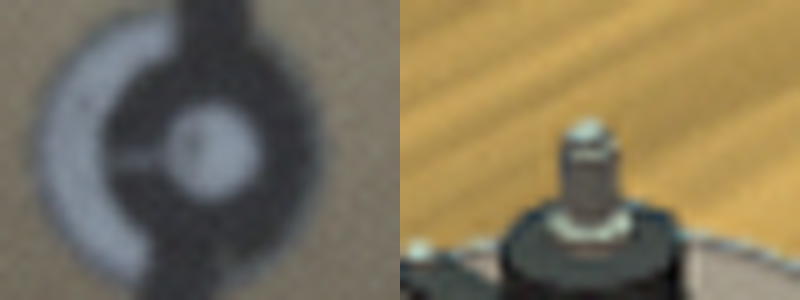

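The index mark moved from up-left (150,108) to left (145,158) about the dial centre (208,152). That is about 41° counter-clockwise net and matches the expected +2 clicks, so the dial is five clicks open. Next, the crank.

```bash

python3 -m creep '[[[0,-0.04,-1,0,0,-1.4],[0,-0.04,-2,0,0,-2.8],[0,-0.04,-3,0,0,-4.2],[0,-0.04,-4,0,0,-5.6],[0,-0.04,-5,0,0,-6.95],[0,-0.04,-6,0,0,-6.95],[0,-0.04,-7,0,0,-6.95],[0,-0.04,-8,0,0,-6.95],[0,-0.04,-8.8,0,0,-6.95],[0,-0.04,-9.2,0,0,-6.95],[0,-0.04,-9.45,0,0,-6.95],[0,-0.04,-9.45,0,0,-6.95],[0,-0.04,-9.45,0,0,-6.95]]]' 70 >/dev/null;python3 st.py
python3 -m creep '[[[0,0,0,0,0,0],[0,0,0,0,0,0],[0,0,0,0,0,0],[0,0,0,0,0,0],[0,0,0,0,0,0],[0,0,0,0,0,0],[0,0,0,0,0,0],[0,0,0,0,0,0],[0,0,0,0,0,0],[0,0,0,0,0,0]]]' 15 40; python3 st.py
python3 - <<'E'
from h import *
a=sum(ctrl.capture('scene')['image'].astype(float) for _ in range(6))/6
print(a[180:196,286:299].mean(2).round(0).astype(int))
s=cap('scene')
cv2.imwrite('pics/g4.png',cv2.resize(s['image'][250:350,130:290,::-1],(800,500),interpolation=cv2.INTER_CUBIC))
E
```

```text
TZ 0.029 F [-0.5 -1.   0.3] yaw 20.40 j6 0.40 pos [ 465.3 -322.6   81. ] t 11.75 0.0
time_s: 12.58
eef_pos: [465.2, -322.6, 80.9]
ee_rot: [0.001, 0.984, 0.177, 0.0]
force: [-0.6, 0.5, 5.9]
grip_width: 0.292
grip_force: 40.6
TZ 0.041 F [-0.6  0.5  5.9] yaw 20.35 j6 0.40 pos [ 465.2 -322.6   80.9] t 12.5833 40.61970770359039
[[130 134 141 143 141 139 137 137 134 131 129 129 130]
 [140 144 143 138 139 146 143 133 128 129 131 132 129]
 [142 140 138 138 156 176 172 134 124 131 129 128 126]
 [140 138 130 127 159 175 154 114 120 130 126 126 125]
 [136 134 122  88  89 102  85 106 135 125 126 125 125]
 [130 131 117  84 113 129 128 111  87 119 128 129 132]
 [128 134 121  76  80  78  76  76  91 122 131 135 138]
 [131 133 121  80  81  82  80  78  94 129 138 142 143]
 [131 132 120  88  83  83  82  78  96 134 148 148 148]
 [127 120 110  86  83  83  80  78  87 121 152 146 146]
 [108  84  83  83  80  83  81  77  78  99 111 109 122]
 [ 59  78 117 117  81  76  75  80 121 139  67  60  62]
 [ 67  88 140 156 121 104 103 126 161 171  81  67  68]
 [ 70  67  90 141 159 147 149 168 127 106  56  71  72]
 [ 71  67  69  80  86  89  89  83  78  71  66  70  70]
 [ 70  71  69  74  83  90  89  85  74  73  71  71  74]]
```

View pics/g4.png

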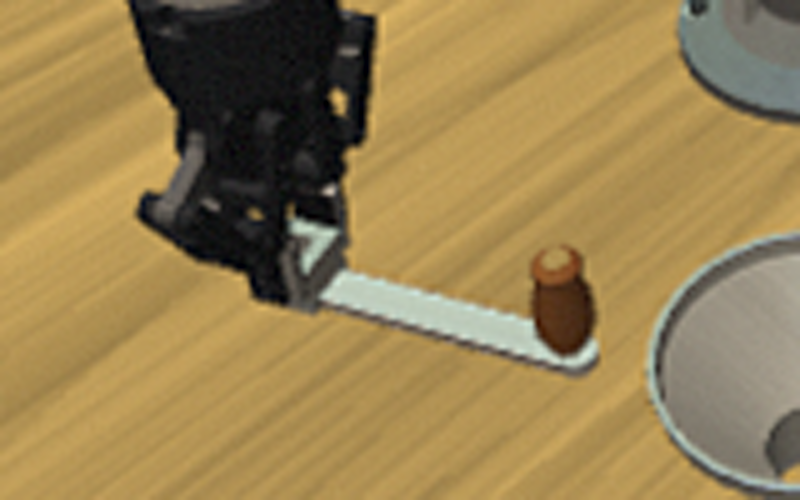

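The picture shows the hub held between the fingers at (310,255) with the bar flat, and the width of 25 mm fits. The spindle's silhouette in the scene view is 6 px (13.8 mm), close to its diagonal, so its flats are about square to the world axes. I'll bring the crank over at yaw 0.

```bash

python3 -m creep '[[[0,0,0.3,0,0,0],[0,0,1,0,0,0],[0,0,2,0,0,0],[0,0,3,0,0,0],[0,0,4,0,0,0],[0,0,5,0,0,0],[0,0,6,0,0,0],[0,0,7,0,0,0],[0,0,8,0,0,0],[0,0,9,0,0,0],[0,0,9.4,0,0,0],[0,0,9.4,0,0,0]]]' - 60 >/dev/null;python3 st.py
python3 -m creep '[[[0.2,0.7,0,0,0,-0.5],[0.4,1.5,0,0,0,-1],[0.6,2.4,0,0,0,-1.5],[0.8,3.4,0,0,0,-2],[1,4.4,0,0,0,-2.5],[1.2,5.4,0,0,0,-3],[1.4,6.4,0,0,0,-3.5],[1.6,7.4,0,0,0,-4.07],[1.8,8.4,0,0,0,-4.07],[2,9.2,0,0,0,-4.07],[2.2,9.9,0,0,0,-4.07],[2.4,10.5,0,0,0,-4.07],[2.41,10.8,0,0,0,-4.07],[2.41,10.89,0,0,0,-4.07],[2.41,10.89,0,0,0,-4.07],[2.41,10.89,0,0,0,-4.07],[2.41,10.89,0,0,0,-4.07]]]' >/dev/null;python3 st.py
python3 - <<'E'
from h import *
s=cap('scene');t=cap('top')
z=lambda c,x,y,w,h:cv2.resize(c['image'][y:y+h,x:x+w,::-1],(w*5,h*5),interpolation=cv2.INTER_CUBIC)
cv2.imwrite('pics/g5.png',np.hstack([z(s,265,120,100,90),z(t,300,120,60,90)]))
E
```

```text
TZ 0.025 F [ 0.4 -0.2 -1.7] yaw 20.34 j6 0.40 pos [ 465.1 -322.6  317.3] t 13.9333 59.321099370718
TZ 0.041 F [-0.3 -0.  -1.7] yaw -0.07 j6 1.25 pos [525.  -50.9 314.9] t 15.35 59.30186793208122
```

View pics/g5.png

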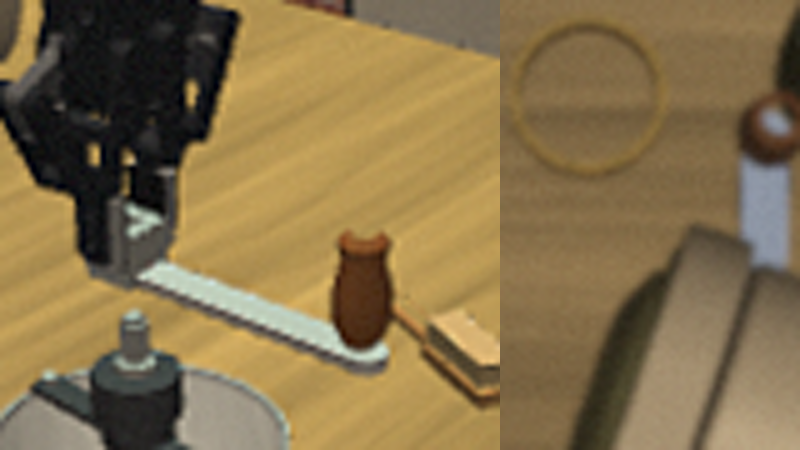

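Scene view (left half): the hub is held above the spindle at (125,245) with the bar running to the knob, whose top is at (363,240) in the crop. Top view (right half): the knob top is at (773,122). I'll use the knob to get the hub offset.

```bash
python3 - <<'E'
from h import *
s=ctrl.capture('scene');t=ctrl.capture('top')
ps=(363/5+265,240/5+120);pt=((773-500)/5+300,122/5+120)
print(tri(s,ps,t,pt),onplane(t,*pt,294),onplane(s,*ps,294))
a=((741+787)/2-500)/5+300
print('bar mid',onplane(t,a,180/5+120,241),onplane(t,((750+789)/2-500)/5+300,255/5+120,241))
E
```

```text
[650.4 -48.3 288.1] [649.06687223 -47.9317543  294.        ] [657.32331706 -57.7309085  294.        ]
bar mid [636.04890415 -49.95900034 241.        ] [607.1620468  -52.61370149 241.        ]
```

```bash

python3 -m creep '[[[0.02,0,-0.4,0,0,0],[0.02,0,-0.7,0,0,0],[0.02,0,-0.7,0,0,0],[0.02,0,-0.7,0,0,0]]]' >/dev/null;python3 st.py
python3 -m creep '[[[0,0,-0.1,0,0,0],[0,0,-0.2,0,0,0],[0,0,-0.2,0,0,0]]]' >/dev/null;python3 st.py
python3 -m creep '[[[0,0,-0.05,0,0,0],[0,0,-0.1,0,0,0],[0,0,-0.1,0,0,0]]]' >/dev/null;python3 st.py
python3 -m creep '[[[0,0,-0.05,0,0,0],[0,0,-0.08,0,0,0],[0,0,-0.08,0,0,0]]]' >/dev/null;python3 st.py
```

```text
TZ -0.013 F [-0.1  0.3 -1.8] yaw -0.01 j6 1.25 pos [525.5 -50.1 296.9] t 15.8833 59.30253401398659
TZ 0.005 F [ 0.3 -0.2 -2.1] yaw -0.01 j6 1.25 pos [525.6 -50.  292.2] t 16.1333 59.30364936590195
TZ -0.002 F [-0.8 -0.8 -1.1] yaw -0.01 j6 1.25 pos [525.6 -50.1 289.9] t 16.3833 59.31916147470474
TZ -0.016 F [ 0.6 -0.  -0.9] yaw -0.01 j6 1.25 pos [525.8 -50.1 288.1] t 16.6333 59.295247346162796
```

```bash

for i in 1 2 3; do python3 -m creep '[[[0,0,-0.03,0,0,0],[0,0,-0.06,0,0,0],[0,0,-0.06,0,0,0]]]' >/dev/null;python3 st.py; done
```

```text
TZ -0.030 F [ 1.2 -0.7 -1.1] yaw -0.01 j6 1.25 pos [525.8 -50.1 286.6] t 16.8833 59.33396905660629
TZ 0.032 F [ 1.5 -0.  -0.6] yaw -0.01 j6 1.25 pos [525.8 -50.1 285.1] t 17.1333 59.361116141080856
TZ 0.031 F [ 2.6  0.6 -1.4] yaw -0.01 j6 1.25 pos [525.8 -50.1 283.6] t 17.3833 59.39373806118965
```

```bash

python3 -m creep '[[[0.03,0,0,0,0,0],[0.03,0,-0.04,0,0,0],[0.03,0,-0.08,0,0,0],[0.03,0,-0.08,0,0,0]]]' >/dev/null;python3 st.py
for i in 1 2; do python3 -m creep '[[[0,0,-0.04,0,0,0],[0,0,-0.08,0,0,0],[0,0,-0.08,0,0,0]]]' >/dev/null;python3 st.py; done
```

```text
TZ -0.020 F [-0.4 -0.5 -1.9] yaw -0.01 j6 1.25 pos [526.2 -50.  281.2] t 17.7167 59.29741233587265
TZ -0.017 F [ 0.1 -0.2 -2. ] yaw -0.01 j6 1.25 pos [526.3 -50.1 279.4] t 17.9667 59.29737210273743
TZ -0.032 F [ 0.2 -0.4 -0.9] yaw -0.01 j6 1.25 pos [526.3 -50.1 277.4] t 18.2167 59.29590314626694
```

The force stays low and the hub is sliding freely down the square, with about 7 mm to go.

```bash

python3 -m creep '[[[0,0,-0.05,0,0,0],[0,0,-0.1,0,0,0],[0,0,-0.1,0,0,0]]]' >/dev/null;python3 st.py
for i in 1 2 3; do python3 -m creep '[[[0,0,-0.03,0,0,0],[0,0,-0.06,0,0,0],[0,0,-0.06,0,0,0]]]' >/dev/null;python3 st.py; done
```

```text
TZ -0.079 F [-0.8 -0.2 -1.3] yaw -0.01 j6 1.25 pos [526.3 -50.1 274.8] t 18.4667 59.29192990064621
TZ 0.009 F [-0.5 -0.7 -1.4] yaw -0.01 j6 1.25 pos [526.4 -50.1 273.5] t 18.7167 59.2892150580883
TZ 0.017 F [-0.4  0.6 -1.6] yaw -0.01 j6 1.25 pos [526.4 -50.1 272. ] t 18.9667 59.292030930519104
TZ -0.037 F [-0.5  0.5 -1. ] yaw -0.01 j6 1.25 pos [526.4 -50.1 270.5] t 19.2167 59.297434240579605
```

```bash

for i in 1 2 3; do python3 -m creep '[[[0,0,-0.02,0,0,0],[0,0,-0.04,0,0,0],[0,0,-0.04,0,0,0]]]' >/dev/null;python3 st.py; done
```

```text
TZ -0.060 F [-0.7  0.2  0.9] yaw -0.01 j6 1.25 pos [526.4 -50.1 270. ] t 19.4667 59.70016568899155
TZ 0.026 F [-4.1  1.3  9.1] yaw -0.01 j6 1.25 pos [526.4 -50.1 269.9] t 19.7167 60.67683845758438
TZ -0.019 F [-6.6  1.8 16.8] yaw -0.00 j6 1.25 pos [526.5 -50.1 269.8] t 19.9667 61.56163975596428
```

Contact came at TCP 270, so the underside is at 189 and on the shoulder. I'll ease off, release, rise and check.

```bash

python3 -m creep '[[[0,0,0.05,0,0,0],[0,0,0.07,0,0,0],[0,0,0.07,0,0,0]]]' - 20 >/dev/null;python3 st.py
python3 -m creep '[[[0,0,0,0,0,0],[0,0,0,0,0,0],[0,0,0,0,0,0],[0,0,0,0,0,0],[0,0,0,0,0,0],[0,0,0,0,0,0],[0,0,0.3,0,0,0],[0,0,1,0,0,0],[0,0,2,0,0,0],[0,0,3,0,0,0],[0,0,4,0,0,0],[0,0,5,0,0,0],[-1,2,5,0,0,0],[-2,4,5,0,0,0],[-3,6,5,0,0,0],[-4,8,5,0,0,0],[-4,9,5,0,0,0],[-4,9,5,0,0,0],[-4,9,5,0,0,0]]]' 80 >/dev/null;python3 st.py
python3 - <<'E'
from h import *
s=cap('scene');t=cap('top')
z=lambda c,x,y,w,h:cv2.resize(c['image'][y:y+h,x:x+w,::-1],(400,500),interpolation=cv2.INTER_CUBIC)
cv2.imwrite('pics/g6.png',np.hstack([z(s,260,150,80,100),z(t,310,140,80,100)]))
E
```

```text
TZ -0.011 F [-2.2  1.   5.2] yaw -0.01 j6 1.25 pos [526.5 -50.1 269.9] t 20.2167 60.344233363866806
TZ 0.037 F [ 0.6  0.4 -0.1] yaw 0.34 j6 1.71 pos [424.  179.6 395.5] t 21.8 0.0
```

View pics/g6.png

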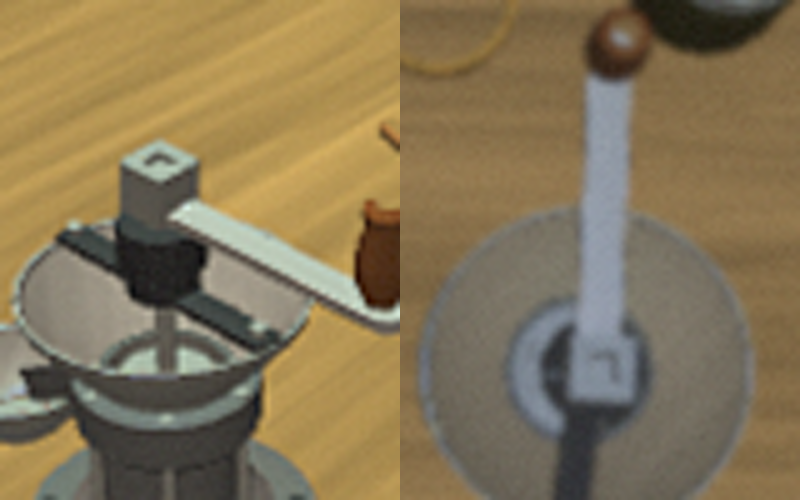

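The crank sits level on the spindle. The spindle's square fills the hole at (160,158) in the scene half and (605,365) in the top half, and the dial mark still points left at (552,372). The gripper is clear, so I'll hand in.

```bash
python3 -c "
from rig import ctrl
print(ctrl.finish_job())"
```

```text
the job is handed in; nothing more can be done
None
```

The job is handed in, with no verdict returned: the burrs were brought to a firm touch (0.30 N·m), the dial was backed off five clicks, and the crank is fully home on the spindle's square, pressed with at most about 17 N; nothing else was touched.

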